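Feed walnuts into the nut cracker

TASK

Slide the nut cracker's hopper cover fully open, then pick up the scoop pan by its handle and tip all seven walnuts from it into the hopper, and set the empty pan back upright on the mat. Then slide the cover fully shut over the walnuts. Leave the oil bottle, the jar, the bowl and the cup where they stand.

Things in the scene. Friction and masses are not known exactly. Their poses are not given: they have to be found in the camera images.
- cracker: Benchtop nut cracker, fixed and too heavy to move: a square steel feed hopper (180 x 180 mm outside, rim 120 mm above the table) with a white motor housing (180 x 180 x 119 mm) joined to its -x side. Origin on the table under the hopper's centre; +x points from housing to hopper, z up. Two guide rails for the cover, 8 mm wide, run along x at y = +-86 mm, from x = -265 to +85 mm, their tops 132 mm above the table.
- hopper_mouth (a point): Centre of the hopper's mouth, at rim height (120 mm above the table), axes as the cracker's. The mouth is 160 x 160 mm inside; sloping walls lead down to a flat bottom 75 mm below the rim. A walnut counts as inside when its centre is within the mouth and below the rim.
- cover (a joint): How far the hopper's sliding steel cover is open, m: 0 = shut over the hopper (end stop), 0.165 = fully open (end stop). It slides level along the cracker's -x, over the motor housing, with about 1.5 N of friction, and stays where it is left. Plate 170 x 160 x 4 mm, top 126.5 mm above the table.
- cover_grip (a point): Centre of the upright black grip tab on the cover, 148.5 mm above the table; it moves with the cover. Tab 12 mm thick along the cracker's x (the slide direction), 44 mm wide along its y, reaching from about 126 to 161 mm above the table. On the cracker's centre line, 30 mm on the +x side of the hopper's centre when shut.
- mat: Thin aqua silicone work mat fixed on the table, 320 (x) x 280 (y) x 3 mm. Origin at the centre of its underside, on the table.
- pan: Loose steel scoop pan, about 0.3 kg, holding the walnuts. Origin on the underside of the flat floor, at its middle; x points to the pouring lip, z up. Floor 100 x 100 mm inside, 4 mm thick; walls 4 mm thick, 108 mm wide overall, 55 mm high at the back (x = -54 mm) and sides; the front is a ramp that rises at 35 degrees from x = 50 mm to the lip at x = 100 mm, with side cheeks that rise to 57 mm above the underside.
- pan_grip (a point): Grasp point on the pan's black handle, at x = -105, z = 40 mm of the pan, axes as the pan's. The handle is a straight bar with flat upright sides, 14 mm wide along the pan's y, 24 mm high, reaching level from the back wall (x = -54) to x = -150 mm.
- pan_lip (a point): Middle of the pan's pouring lip, at x = 100, y = 0, z = 37 mm of the pan, axes as the pan's; the lip is 108 mm wide.
- walnut0: A whole walnut, brown, nearly round, 29 to 33 mm across, about 14 g; origin at its centre. Starts in the pan; rolls easily.
- walnut1: A whole walnut, brown, nearly round, 29 to 33 mm across, about 14 g; origin at its centre. Starts in the pan; rolls easily.
- walnut2: A whole walnut, brown, nearly round, 29 to 33 mm across, about 14 g; origin at its centre. Starts in the pan; rolls easily.
- walnut3: A whole walnut, brown, nearly round, 29 to 33 mm across, about 14 g; origin at its centre. Starts in the pan; rolls easily.
- walnut4: A whole walnut, brown, nearly round, 29 to 33 mm across, about 14 g; origin at its centre. Starts in the pan; rolls easily.
- walnut5: A whole walnut, brown, nearly round, 29 to 33 mm across, about 14 g; origin at its centre. Starts in the pan; rolls easily.
- walnut6: A whole walnut, brown, nearly round, 29 to 33 mm across, about 14 g; origin at its centre. Starts in the pan; rolls easily.
- oil: Bystander: amber oil bottle, 60 mm across, 170 mm tall, upright. Origin at the centre of its underside.
- jar: Bystander: closed glass jar, 60 mm across, 90 mm tall. Origin at the centre of its underside.
- bowl: Bystander: small white bowl, 100 mm across, 45 mm tall. Origin at the centre of its underside.
- cup: Bystander: empty steel cup, 70 mm across, 80 mm tall. Origin at the centre of its underside.

How it is judged:
On the way, in this order (a step that is already met when the one before it is completed fails the run):
1. the cover is fully open (at least 140 of 165 mm) with all the walnuts still in the pan (value of joint cover above 0.14 m and distance between each of walnut0, walnut1, walnut2, walnut3, walnut4, walnut5, walnut6 and pan below 0.1 m), for 0.1 s.
2. the pan is being tipped at the open hopper (value of joint cover above 0.14 m and angle between pan's own z axis and vertical above 0.5 rad and horizontal distance between pan and hopper_mouth below 0.25 m), for 0.05 s.
3. all seven walnuts are inside the hopper (x of walnut0 in the frame of hopper_mouth between -0.082 and 0.082 m and y of walnut0 in the frame of hopper_mouth between -0.082 and 0.082 m and z of each of walnut0, walnut1, walnut2, walnut3, walnut4, walnut5, walnut6 in the frame of hopper_mouth below 0 m and x of walnut1 in the frame of hopper_mouth between -0.082 and 0.082 m and y of walnut1 in the frame of hopper_mouth between -0.082 and 0.082 m and x of walnut2 in the frame of hopper_mouth between -0.082 and 0.082 m and y of walnut2 in the frame of hopper_mouth between -0.082 and 0.082 m and x of walnut3 in the frame of hopper_mouth between -0.082 and 0.082 m and y of walnut3 in the frame of hopper_mouth between -0.082 and 0.082 m and x of walnut4 in the frame of hopper_mouth between -0.082 and 0.082 m and y of walnut4 in the frame of hopper_mouth between -0.082 and 0.082 m and x of walnut5 in the frame of hopper_mouth between -0.082 and 0.082 m and y of walnut5 in the frame of hopper_mouth between -0.082 and 0.082 m and x of walnut6 in the frame of hopper_mouth between -0.082 and 0.082 m and y of walnut6 in the frame of hopper_mouth between -0.082 and 0.082 m), for 0.2 s.
4. the pan stands upright on the mat while the cover is still open (angle between pan's own z axis and vertical below 0.08 rad and z of pan in the frame of mat below 0.009 m and linear speed of pan below 0.03 m/s and x of pan in the frame of mat between -0.16 and 0.16 m and y of pan in the frame of mat between -0.14 and 0.14 m and value of joint cover above 0.14 m), for 0.1 s.
At the end, for the whole second after the job is handed in: All seven walnuts are inside the hopper, below its rim; the cover is shut to within 10 mm; the pan stands released, upright (within 0.08 rad) and at rest on the mat, with the middle of its floor over the mat (all of step 3 and angle between pan's own z axis and vertical below 0.08 rad and z of pan in the frame of mat below 0.009 m and linear speed of pan below 0.03 m/s and x of pan in the frame of mat between -0.16 and 0.16 m and y of pan in the frame of mat between -0.14 and 0.14 m and value of joint cover below 0.01 m); the robot touches nothing.
It fails at once if the oil bottle is moved by more than 30 mm or tipped over (distance of oil from where it was at the start of the episode above 0.03 m or angle between oil's own z axis and vertical above 0.4 rad).
It fails at once if the jar is moved by more than 30 mm or tipped over (distance of jar from where it was at the start of the episode above 0.03 m or angle between jar's own z axis and vertical above 0.4 rad).
It fails at once if the bowl is moved by more than 30 mm or tipped over (distance of bowl from where it was at the start of the episode above 0.03 m or angle between bowl's own z axis and vertical above 0.4 rad).
It fails at once if the cup is moved by more than 30 mm or tipped over (distance of cup from where it was at the start of the episode above 0.03 m or angle between cup's own z axis and vertical above 0.4 rad).
It also fails if it takes over 72 s, if anything falls off the work surface, if the arm or the gripper's body presses on something with over 40 N, if the wrist force passes 120 N, or if a joint passes its speed limit or range.

ROBOT

A 6-joint arm with a two-finger parallel gripper is mounted at the origin on the work surface. World frame = base frame: x ahead of the robot, y to its left, z up, the work surface at z = 0. Lengths are in m, angles in rad, forces in N, time in s.
With the tool pointing down it reaches from about 0.425 to 0.95 m from the base axis. Payload 3.5 kg.
Tool frame: the origin (TCP) lies midway between the tips of the shut fingers; the grasp point (between the pads) lies grasp_offset behind it (grasp_offset is the distance from the TCP to the grasp point, in m); z points along the fingers, y is the direction in which the jaws open and shut (so a half turn about z gives the same grasp; the last joint's range is limited). The gripper opens to 85 mm and grips with 20 to 120 N. Pads are 22 mm wide; open, the fingers measure 114 mm over their backs; the gripper's body (76 mm by 85 mm) begins 54 mm behind the grasp point. The pads swing forward as they close: fully open they stand 13 mm farther back than shut.
Start: joints at [-1.438, 0.286, 1.577, -0, 1.279, -0.15], TCP at [0.188, -0.648, 0.231] pointing down, gripper open.
Joint ranges: [-2.77, 2.77], [-0.9, 2.22], [0.21, 2.48], [-1.53, 4.67], [0.24, 2.81], [-2.84, 2.84]. Speed limits (rad/s): [2.79, 2.79, 3.14, 3.14, 3.14, 3.14].

INTERFACE

Orientations are given as a unit quaternion [x, y, z, w].
In Python, from plant import * gives the robot as it stands.
- The arm moves only by the tool jog_arm, never from a script. Its argument "targets" is text: rows parted by semicolons, each of 7 numbers parted by spaces: the shift along the world's x, y, z in mm, then the turn, a rotation vector about the world's x, y, z in degrees, then the gripper's target within -1 to 1 (fully open at 1, half-way at 0, shut at -1). A call has 1 to 10 rows; each row shifts and turns the pose as measured when the row begins; what a row does not reach is not made up. A row lasts 1/12 s, in which the tool goes at most 41.7 mm and 7.16 degrees, less where a joint would pass 70% of its speed; a pose out of reach is approached as far as the arm can. A call with a gripper value outside its range is refused whole. The fingers move at their own pace and stop on an object; "force" is the grip in N (left out, the last holds). Time passes only in rows, so rows that do not move let the fingers close. It gives the time, the measured TCP pose, the force and the opening at its end, in the units of the state.
- get_state(): the state, without advancing time (a new reading comes with each control period).
- read_camera(name): name is "side" or "top"; returns a dict with "pixels" (420x560x3 uint8, blue, green, red), "mtx" (3x3 intrinsics, pixels), "dist_coeffs" ([k1, k2, p1, p2, k3] as OpenCV has them; the pictures are not rectified), "world_from_camera" (4x4, takes a point from camera to world coordinates). Camera axes: x right, y up, looking along -z (the intrinsics and any distortion apply to the point x, -y, -z); pixel columns grow to the right and rows downward; lengths in m; the calibration is good to about 2 mm. A picture is of the moment at which its call begins. There is no depth.
- sign_off(): hands the job in, once; it reports no verdict.
Trained networks look in a picture, given as the dict that the camera call returned (one of the last four; its "shot" number tells which), for a name from the list of things; names that differ only in an ending like _2 or _b are one class to them, and where a whole thing is asked for, a point or a joint stands for the part that bears it (a point fixed in the world has none). Each returns a list of dicts, best first, with "p" (0 to 1); they miss things now and then, are a little off and sometimes report something else, mostly with a low value. They report only what shows in the picture. A call takes as long as a camera call.
- spot_in(target, picture): "uv" ([column, row] in pixels, amid what is visible of it).
- silhouettes(target, picture): "mask" (420x560 bool, what is visible of it) and "uv" ([column, row] in pixels, amid what is visible of it).
- mark_of(target, picture): "uv" ([column, row] in pixels: a listed point, or the origin of a listed thing).
The state is a dict: "time": time; "qpos": joint angles; "dq": joint speeds; "joint_efforts": joint torques, N m; "eef_pos": TCP position; "tcp_rot": TCP orientation; "contact_force": force on the tool from outside, world axes, zero at the start; "wrist_torque": the same for the moment, N m; "opening": opening from 0.0 (shut) to 1.0 (fully open).
Only numpy, scipy, OpenCV 4.12 (cv2) and the standard library are available. Lean on these libraries where they do the work, as an engineer would, in place of code of your own. Each camera call takes 0.05 s, during which the arm holds its last target.

## Working session

There is one attempt and no reset: what is moved stays moved. The work goes in short steps, Python scripts to look and compute and a tool call to move; the robot and the scene stay as the last step left them, time stands still between calls to the robot, and variables do not carry over. Pictures are saved under pics/ and viewed, and the job is handed in when it is done.

Besides the shell and the picture viewer there is one more tool, called as name(argument=value, ...) on one line, values as JSON. jog_arm: Moves the arm, as the interface text tells. Its arguments: {"type":"object","properties":{"targets":{"type":"string"},"force":{"type":"number"}},"required":["targets"]}

```bash
mkdir -p pics; ls; cat > h.py <<'E'
import numpy as np, cv2
from plant import *
def ray(pic,uv):
    p=cv2.undistortPoints(np.array([[uv]],float),np.array(pic['mtx']),np.array(pic['dist_coeffs']))[0,0]
    T=np.array(pic['world_from_camera']); d=T[:3,:3]@np.array([p[0],-p[1],-1.]); return T[:3,3],d
def onz(pic,uv,z):
    o,d=ray(pic,uv); return o+d*(z-o[2])/d[2]
def proj(pic,P):
    T=np.linalg.inv(np.array(pic['world_from_camera'])); c=T[:3,:3]@np.array(P,float)+T[:3,3]
    return cv2.projectPoints(np.array([[c[0],-c[1],-c[2]]]),np.zeros(3),np.zeros(3),np.array(pic['mtx']),np.array(pic['dist_coeffs']))[0][0,0]
def tri(a,ua,b,ub):
    o1,d1=ray(a,ua);o2,d2=ray(b,ub);d1/=np.linalg.norm(d1);d2/=np.linalg.norm(d2)
    s=np.linalg.lstsq(np.c_[d1,-d2],o2-o1,rcond=None)[0]; p,q=o1+s[0]*d1,o2+s[1]*d2
    return (p+q)/2,np.linalg.norm(p-q)
E
python3 - <<'E'
from h import *
t=read_camera('top');s=read_camera('side')
cv2.imwrite('pics/t0.png',t['pixels']);cv2.imwrite('pics/s0.png',s['pixels'])
print(np.array(t['world_from_camera']).round(3),np.array(s['world_from_camera']).round(3))
for n in ['cracker','hopper_mouth','cover_grip','mat','pan','pan_grip','pan_lip','oil','jar','bowl','cup']:
    a=mark_of(n,t);b=mark_of(n,s)
    print(n,[(np.round(x['uv']),round(x['p'],2)) for x in a[:2]],[(np.round(x['uv']),round(x['p'],2)) for x in b[:2]], end=' ')
    if a and b:
        p,e=tri(t,a[0]['uv'],s,b[0]['uv']);print(p.round(4),round(e,4))
    else: print()
print(get_state())
E
```

```text
pics
[[ 0.014  0.996 -0.089  0.498]
 [-1.     0.012 -0.021 -0.016]
 [-0.02   0.089  0.996  1.172]
 [ 0.     0.     0.     1.   ]] [[-0.888  0.303 -0.346  0.155]
 [-0.46  -0.555  0.693  0.809]
 [ 0.018  0.774  0.632  0.85 ]
 [ 0.     0.     0.     1.   ]]
cracker [(array([211., 224.]), 0.76), (array([371., 210.]), 0.34)] [(array([230., 293.]), 0.61), (array([310., 190.]), 0.45)] [5.654e-01 2.215e-01 1.000e-04] 0.0225
hopper_mouth [(array([195., 215.]), 0.67)] [(array([228., 259.]), 0.57)] [0.5714 0.231  0.1335] 0.0002
cover_grip [(array([110., 221.]), 0.29)] [(array([223., 247.]), 0.66), (array([177., 380.]), 0.17)] [0.5213 0.3551 0.3079] 0.0503
mat [(array([294., 171.]), 0.69), (array([460., 222.]), 0.61)] [(array([300., 195.]), 0.58)] [ 0.598  -0.0382  0.1673] 0.1682
pan [(array([368., 211.]), 0.62)] [(array([297., 197.]), 0.87), (array([333., 164.]), 0.56)] [ 0.5971 -0.2274  0.0062] 0.0001
pan_grip [(array([386., 249.]), 0.95)] [(array([329., 190.]), 0.82), (array([285., 194.]), 0.51)] [ 0.4965 -0.264   0.0492] 0.0082
pan_lip [(array([357., 180.]), 0.79), (array([462., 225.]), 0.31
[... 476 characters left out ...]
78  0.0016] 0.0115
{'time': 1.2, 'qpos': array([-1.43798977e+00,  2.86310213e-01,  1.57669543e+00, -7.83375574e-06,
        1.27860358e+00, -1.50018392e-01]), 'dq': array([-0.00064888,  0.0007617 ,  0.0005429 , -0.0012951 , -0.00039978,
        0.00012837]), 'joint_efforts': array([ 1.51000269e-03, -4.05964494e+01, -2.92937171e+01, -7.22359823e-05,
        5.24289080e-04, -7.70738012e-06]), 'eef_pos': array([ 0.1883848 , -0.64816529,  0.23132053]), 'tcp_rot': array([ 9.90017749e-01,  1.40942746e-01, -3.67941302e-06, -8.31683562e-06]), 'contact_force': array([-0.06171169, -0.14373965,  0.50729928]), 'wrist_torque': array([-0.03455619, -0.02801418, -0.01646791]), 'opening': 0.9989171579431532}
```

View pics/t0.png

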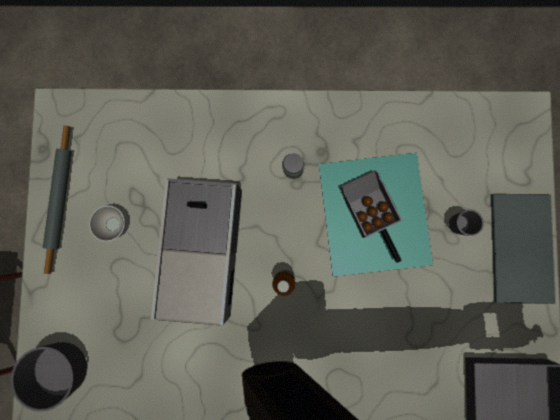

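View pics/s0.png

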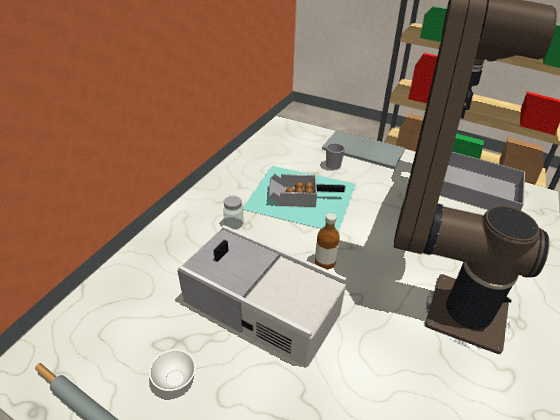

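```bash
python3 - <<'E'
import cv2,numpy as np
t=cv2.imread('pics/t0.png');s=cv2.imread('pics/s0.png')
a=cv2.resize(t[165:335,140:260],None,fx=3.5,fy=3.5,interpolation=2)
cv2.imwrite('pics/t0c.png',a)
b=cv2.resize(t[150:280,310:440],None,fx=4.5,fy=4.5,interpolation=2)
cv2.imwrite('pics/t0p.png',b)
E
```

```text
(no output)
```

View pics/t0c.png

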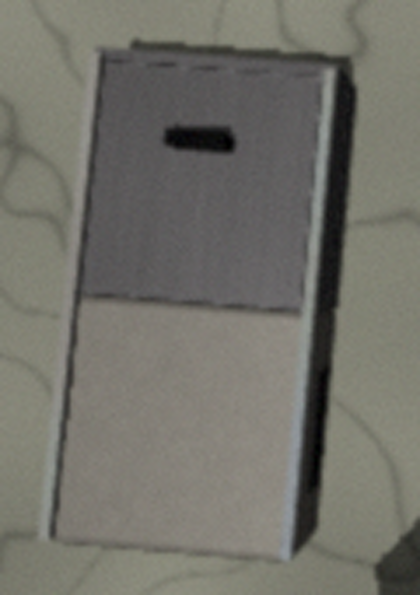

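View pics/t0p.png

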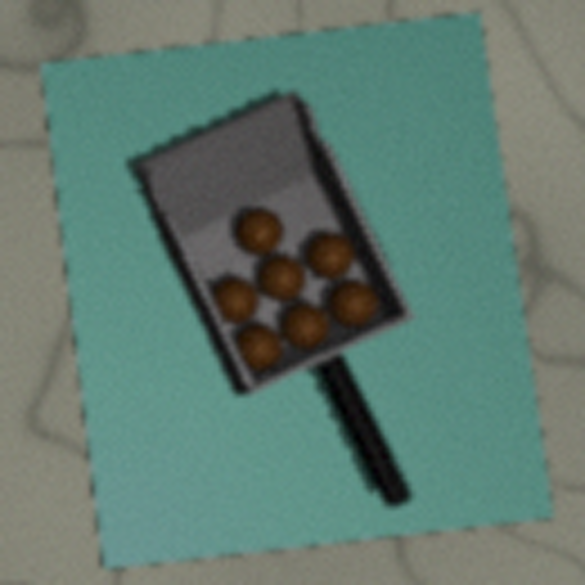

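```bash
cat > geo.py <<'E'
from h import *
from scipy.optimize import least_squares
def fit(pic,pts,off,k,x0):
    # pts: (px,py, X,Y,Z) in object frame
    pts=np.array(pts,float); obs=pts[:,:2]/k+np.array(off)
    def res(v):
        c,s=np.cos(v[2]),np.sin(v[2])
        return np.ravel([proj(pic,[v[0]+c*X-s*Y,v[1]+s*X+c*Y,Z])-o for (X,Y,Z),o in zip(pts[:,2:],obs)])
    r=least_squares(res,x0); return r.x,r.fun
E
python3 - <<'E'
from geo import *
t=read_camera('top');s=read_camera('side')
off=(140-.36,165-.36)
v,f=fit(t,[(99.5,50,.085,.086,.132),(46,540,-.265,.086,.132),(330,68,.085,-.086,.132),(287.5,558,-.265,-.086,.132),(200,138,.03,0,.161)],off,3.5,[.57,.23,-.1])
print('cracker',v,np.rad2deg(v[2]),f.round(1))
c,sn=np.cos(v[2]),np.sin(v[2])
for X,Z in [(.03,.1485),(.03-.165,.1485),(0,.12)]:
    P=[v[0]+c*X,v[1]+sn*X,Z]; print(np.round(P,4),proj(t,P).round(),proj(s,P).round())
off=(310-.39,150-.39)
# pan: handle end, lip corners, back corners
v,f=fit(t,[(130,162,.1,.054,.05),(295,95,.1,-.054,.057),(242,392,-.054,.054,.055),(408,315,-.054,-.054,.055),(398,500,-.15,0,.052),(322,365,-.058,0,.052)],off,4.5,[.597,-.227,.4])
print('pan',v,np.rad2deg(v[2]),f.round(1))
c,sn=np.cos(v[2]),np.sin(v[2])
for X,Z in [(-.105,.04),(.1,.037)]:
    P=[v[0]+c*X,v[1]+sn*X,Z]; print(np.round(P,4),proj(t,P).round(),proj(s,P).round())
off=(310-.39,150-.39)
print('mat',fit(t,[(42,62,.16,.14,.003),(480,12,.16,-.14,.003),(105,567,-.16,.14,.003),(552,520,-.16,-.14,.003)],off,4.5,[.597,-.227,.1]))
print(spot_in('cover_grip',s)[:1],spot_in('cover_grip',t)[:1])
E
```

```text
cracker [ 0.57081014  0.22401829 -0.06551506] -3.753736462576995 [-0.5  0.4 -0.   0.2  0.8  0.4  0.2  1.  -0.5 -1.9]
[0.6007 0.2221 0.1485] [197. 203.] [219. 248.]
[0.4361 0.2329 0.1485] [191. 269.] [278. 275.]
[0.5708 0.224  0.12  ] [199. 215.] [230. 261.]
pan [ 0.59446173 -0.2303529   0.44916188] 25.735080249745906 [-0.1  0.3 -0.4 -2.   0.2  0.6 -0.3  0.7 -0.5  0.8  1.1 -0.5]
[ 0.4999 -0.2759  0.04  ] [389. 246.] [330. 190.]
[ 0.6845 -0.1869  0.037 ] [356. 178.] [268. 189.]
mat (array([ 0.59108039, -0.24597083,  0.12476043]), array([-0.25001604, -0.1409067 ,  0.41503463, -0.15764833, -0.67339243,
        0.4658702 ,  0.50358742, -0.20022124]))
[{'uv': [232.7, 258.3], 'p': 0.56}] [{'uv': [196.6, 219.1], 'p': 0.82}]
```

jog_arm(targets="26 20 3 0 0 7 1;26 20 3 0 0 7 1;26 20 3 0 0 7 1;26 20 3 0 0 7 1;26 20 3 0 0 7 1;26 20 3 0 0 7 1;26 20 3 0 0 7 1;26 20 3 0 0 7 1;26 20 3 0 0 7 1;26 20 3 0 0 7 1", force=40)

```text
time: 2.23
eef_pos: [0.4512, -0.4427, 0.2618]
tcp_rot: [0.721, 0.693, -0.001, 0.001]
contact_force: [1.1, -0.2, 0.1]
opening: 0.998
```

```bash
python3 - <<'E'
from plant import *
import plant
print([n for n in dir(plant) if n[0]!='_'])
try: print(grasp_offset)
except Exception as e: print(e)
s=get_state();print(s['qpos'],s['eef_pos'],s['tcp_rot'])
E
```

```text
['Unreachable', 'get_state', 'grasp_offset', 'mark_of', 'read_camera', 'sign_off', 'silhouettes', 'spot_in']
0.0187
[-9.35567468e-01  1.70211386e-01  1.65821568e+00 -1.47118162e-03
  1.31041586e+00 -8.94375750e-01] [ 0.45123937 -0.44268642  0.26181188] [ 0.72138793  0.69252946 -0.00088274  0.00127146]
```

jog_arm(targets="10 39 0 0 0 0 1;10 39 0 0 0 0 1;10 39 0 0 0 0 1;10 39 0 0 0 0 1;10 39 0 0 0 0 1;10 39 0 0 0 0 1;10 39 0 0 0 0 1;9 39 0 0 0 0 1;9 39 0 0 0 0 1;9 39 0 0 0 0 1")

```text
time: 3.07
eef_pos: [0.553, -0.0397, 0.2646]
tcp_rot: [0.72, 0.693, 0.0, 0.006]
contact_force: [0.8, -0.0, 0.2]
opening: 1.002
```

jog_arm(targets="9 39 0 0 0 0 1;9 39 0 0 0 0 1;8 39 0 0 0 0 1;8 39 0 0 0 0 1;8 39 0 0 0 0 1;6 35 -10 0 0 0 1;6 30 -15 0 0 -1 1;0 0 0 0 0 0 1")

```text
time: 3.73
eef_pos: [0.6077, 0.2401, 0.2422]
tcp_rot: [0.724, 0.689, 0.004, 0.008]
contact_force: [-1.1, -0.3, -0.2]
opening: 0.999
```

jog_arm(targets="-7 -18 -10 0.3 1 -1 1;0 0 -20 0 0 0 1;0 0 -20 0 0 0 1;0 0 -20 0 0 0 1;0 0 0 0 0 0 1")

```text
time: 4.15
eef_pos: [0.6009, 0.224, 0.172]
tcp_rot: [0.728, 0.685, 0.001, 0.001]
contact_force: [-0.7, 0.0, -1.5]
opening: 1.002
```

```bash
python3 - <<'E'
from h import *
s=read_camera('side');cv2.imwrite('pics/s1.png',cv2.resize(s['pixels'][150:350,130:400],None,fx=2.9,fy=2.9))
t=read_camera('top');cv2.imwrite('pics/t1.png',cv2.resize(t['pixels'][120:330,120:330],None,fx=2.8,fy=2.8))
q=get_state();print(q['eef_pos'],q['tcp_rot'],q['qpos'])
E
```

```text
[0.60326745 0.22450164 0.1765221 ] [0.72821351 0.68533241 0.00398407 0.00294884] [ 1.99176559e-01  2.60925599e-01  1.71098690e+00 -8.77939080e-04
  1.15979967e+00  2.60176410e-01]
```

View pics/s1.png

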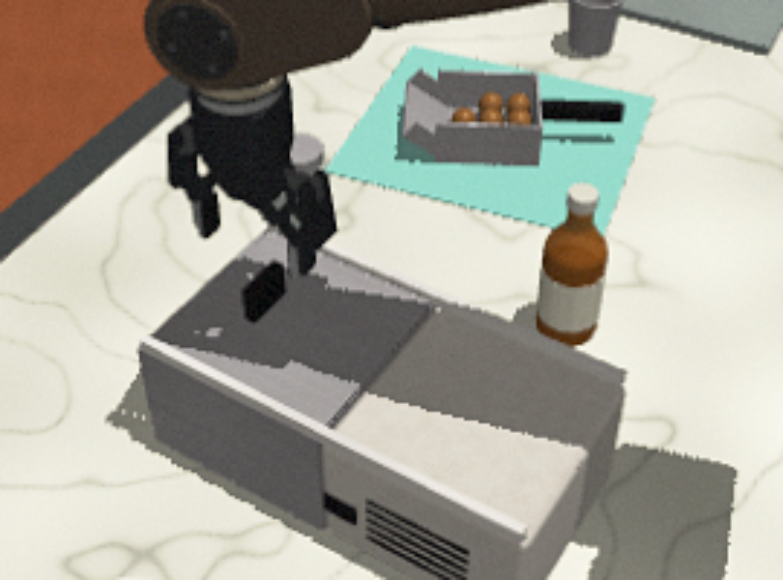

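View pics/t1.png

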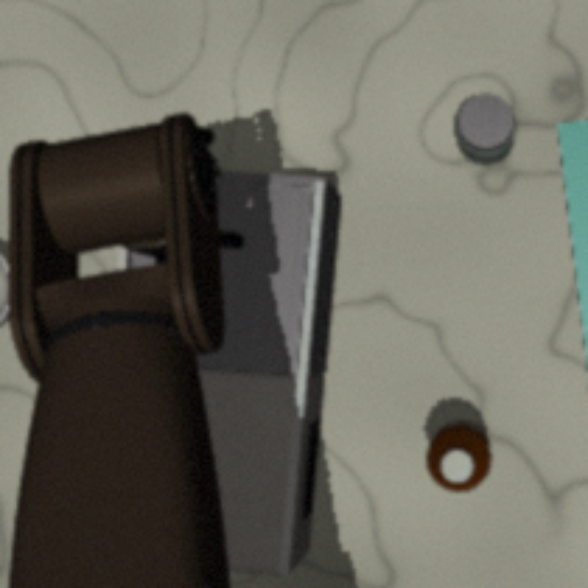

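jog_arm(targets="-2 -2 -15 0 0 0 1;0 0 -14 0 0 0 1;0 0 -10 0 0 0 1;0 0 0 0 0 0 1")

```text
time: 4.58
eef_pos: [0.6058, 0.2225, 0.1443]
tcp_rot: [0.728, 0.685, 0.01, 0.007]
contact_force: [-0.5, -0.6, -0.6]
opening: 0.999
```

jog_arm(targets="-5 0 -9 -0.2 1.4 0 1;0 0 0 0 0 0 1")

```text
time: 4.75
eef_pos: [0.6012, 0.2226, 0.1359]
tcp_rot: [0.729, 0.685, -0.001, -0.001]
contact_force: [-0.2, -0.3, -0.9]
opening: 0.997
```

Close on the tab.

jog_arm(targets="0 0 0 0 0 0 -1;0 0 0 0 0 0 -1;0 0 0 0 0 0 -1;0 0 0 0 0 0 -1;0 0 0 0 0 0 -1;0 0 0 0 0 0 -1;0 0 0 0 0 0 -1;0 0 0 0 0 0 -1", force=30)

```text
time: 5.42
eef_pos: [0.6, 0.2232, 0.1381]
tcp_rot: [0.729, 0.685, -0.002, -0.002]
contact_force: [0.9, 0.8, -1.8]
opening: 0.135
```

jog_arm(targets="-10 0.6 0 0 0 0 -1;-20 1.3 0 0 0 0 -1;-20 1.3 0 0 0 0 -1;-20 1.3 0 0 0 0 -1;-20 1.3 0 0 0 0 -1;-20 1.3 0 0 0 0 -1;-20 1.3 0 0 0 0 -1;-15 1 0 0 0 0 -1;-10 0.6 0 0 0 0 -1;0 0 0 0 0 0 -1")

```text
time: 6.25
eef_pos: [0.4387, 0.234, 0.138]
tcp_rot: [0.729, 0.685, 0.004, 0.0]
contact_force: [-0.9, -0.3, 0.2]
opening: 0.13
```

jog_arm(targets="-4 0.2 0 0 0 0 -1;-3 0 0 0 0 0 -1;0 0 0 0 0 0 -1")

```text
time: 6.5
eef_pos: [0.4359, 0.2342, 0.1381]
tcp_rot: [0.729, 0.685, 0.009, 0.005]
contact_force: [-1.3, 1.2, 2.4]
opening: 0.134
```

jog_arm(targets="0 0 0 0 0 0 1;0 0 0 0 0 0 1;0 0 0 0 0 0 1;0 0 0 0 0 0 1;0 0 20 0 0 0 1;0 0 30 0 0 0 1;0 0 30 0 0 0 1;0 0 30 0 0 0 1;0 0 0 0 0 0 1")

```text
time: 7.25
eef_pos: [0.4354, 0.2326, 0.2501]
tcp_rot: [0.729, 0.685, 0.007, 0.004]
contact_force: [0.0, -1.4, 1.6]
opening: 0.996
```

```bash
python3 - <<'E'
from h import *
s=read_camera('side');cv2.imwrite('pics/s2.png',cv2.resize(s['pixels'][150:350,130:400],None,fx=2.9,fy=2.9))
q=get_state();print(q['eef_pos'],q['tcp_rot'],q['qpos'],q['time'])
E
```

```text
[0.43433422 0.23224851 0.24734456] [0.72898828 0.68450131 0.00485857 0.00323224] [ 2.85430867e-01 -1.44775880e-01  2.00297597e+00 -1.44414334e-03
  1.27180367e+00  3.48773779e-01] 7.3
```

View pics/s2.png

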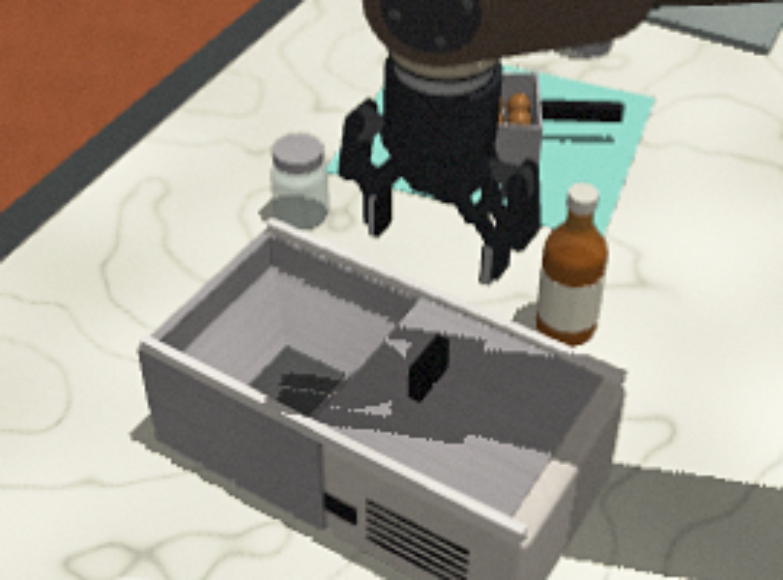

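jog_arm(targets="5 -25 5 0 0 -7 1;6 -36 3 0 0 -7 1;6 -36 0 0 0 -7 1;6 -36 0 0 0 -7 1;6 -36 0 0 0 -7 1;6 -36 0 0 0 -7 1;6 -36 0 0 0 -7 1;6 -36 0 0 0 -7 1;6 -36 0 0 0 -5 1;6 -36 0 0 0 0 1")

```text
time: 8.13
eef_pos: [0.4881, -0.1253, 0.2459]
tcp_rot: [0.979, 0.205, -0.0, 0.001]
contact_force: [0.9, 0.2, 0.6]
opening: 1.001
```

jog_arm(targets="6 -36 0 0 0 0 1;6 -36 0 0 0 0 1;5 -30 0 3 -6 0 1;3 -20 0 3 -6 0 1;0 -10 0 3 -6 0 1;0 0 0 0 0 0 1")

```text
time: 8.63
eef_pos: [0.5067, -0.2705, 0.237]
tcp_rot: [0.964, 0.198, 0.173, -0.046]
contact_force: [-0.9, 0.3, -0.8]
opening: 1.001
```

```bash
python3 - <<'E'
from plant import *
q=get_state();print(list(q['eef_pos']),list(q['tcp_rot']),list(q['qpos']),q['time'])
E
```

```text
[np.float64(0.5067422083525839), np.float64(-0.2704983564688074), np.float64(0.23698807152536924)] [np.float64(0.9637809046098985), np.float64(0.19794960345666937), np.float64(0.17279092449473954), np.float64(-0.045668575770724)] [np.float64(-0.8179894432700047), np.float64(-0.029968760248685843), np.float64(1.9452681407117427), np.float64(0.37851641423717713), np.float64(1.1468105934806057), np.float64(0.20418813774207265)] 8.6333
```

```bash
cat > kin.py <<'E'
import numpy as np
from scipy.spatial.transform import Rotation as R
from scipy.optimize import least_squares
D=[([-1.43798977,.286310213,1.57669543,0,1.27860358,-.150018392],[.1883848,-.64816529,.23132053],[.990017749,.140942746,0,0]),
([-.935567468,.170211386,1.65821568,-.00147118,1.31041586,-.894375750],[.45123937,-.44268642,.26181188],[.72138793,.69252946,-.00088274,.00127146]),
([.199176559,.260925599,1.71098690,-.00087793908,1.15979967,.260176410],[.60326745,.22450164,.1765221],[.72821351,.68533241,.00398407,.00294884]),
([.285430867,-.14477588,2.00297597,-.00144414334,1.27180367,.348773779],[.43433422,.23224851,.24734456],[.72898828,.68450131,.00485857,.00323224]),
([-.8179894432700047,-.029968760248685843,1.9452681407117427,.37851641423717713,1.1468105934806057,.20418813774207265],[.5067422083525839,-.2704983564688074,.23698807152536924],[.9637809046098985,.19794960345666937,.17279092449473954,-.045668575770724])]
rz=lambda a:R.from_euler('z',a); ry=lambda a:R.from_euler('y',a)
def fk(q,p):
    h,a,y0,L1,e,L2,d,o6=p
    A=rz(q[0]); B=A*ry(q[1]); C=B*ry(q[2]); W=C*rz(q[3])*ry(q[4]); T=W*rz(q[5]+o6)
    pos=A.apply([a,y0,h])+B.apply([0,0,L1])+C.apply([e,0,L2])+W.apply([0,0,d])
    return pos,T
def fit():
    def res(p):
        o=[]
        for q,x,r in D:
            P,T=fk(q,p); o+=list((P-x)*1000)+list((T*R.from_quat(r).inv()).as_rotvec()*100)
        return np.r_[o,(np.array(p)-x0)*.1]
    x0=np.array([.4,0,.1,.4,0,.4,.25,np.pi/2]); best=None
    for o in (np.pi/2,-np.pi/2):
        x0[7]=o; r=least_squares(res,x0)
        if best is None or r.cost<best.cost: best=r
    return best
if __name__=='__main__':
    b=fit(); print(b.x.round(4),b.cost); print(b.fun[:-8].reshape(-1,6).round(2))
E
python3 kin.py
```

```text
[ 0.2403 -0.      0.1009  0.443   0.0206  0.5725  0.2493  1.5708] 0.0002903817222331127
[[ 0.  0. -0.  0.  0. -0.]
 [-0. -0. -0. -0.  0.  0.]
 [ 0. -0. -0. -0.  0.  0.]
 [ 0. -0. -0. -0.  0.  0.]
 [ 0. -0.  0. -0. -0.  0.]]
```

```bash
cat > plan.py <<'E'
from kin import *
p=fit().x
lo=np.array([-2.77,-.9,.21,-1.53,.24,-2.84]);hi=np.array([2.77,2.22,2.48,4.67,2.81,2.84])
def ik(P,T,q0):
    best=None
    for k in range(3):
        s=np.clip(np.array(q0)+np.random.RandomState(k).randn(6)*.3*k,lo+.01,hi-.01)
        r=least_squares(lambda q:np.r_[(fk(q,p)[0]-P)*10,(fk(q,p)[1]*T.inv()).as_rotvec()],s,bounds=(lo,hi))
        if best is None or r.cost<best.cost: best=r
        if best.cost<1e-8: break
    return best.x,best.cost
go=.0187
CR=np.array([.5708,.224,0]);cy=-.0655
def tool(lip,psi,th,tau,gx=-.09):
    """lip world pos, heading psi(rad), nose-down tilt th, grasp lean tau"""
    Rp=rz(psi)*ry(th)
    g=lip+Rp.apply(np.array([gx,0,.04])-[.1,0,.037])
    # tool rot at level: y at psi-90 ; x at psi ; z down ; lean: z tips to +x by tau
    Rt=Rp*ry(-tau)*R.from_matrix(np.array([[1,0,0],[0,-1,0],[0,0,-1]]).T)
    return g+Rt.apply([0,0,go]),Rt
if __name__=='__main__':
  d=np.deg2rad
  lipw=CR+rz(cy).apply([-.045,0,.15])
  for tau in (0,17,30):
   for psi in (-4,10,22,40,65,90):
    lipc=CR+rz(cy).apply([0,0,.15])-.045*np.array([np.cos(d(psi)),np.sin(d(psi)),0])
    out=[];q=[-.1,0,1.9,0,1.3,.2]
    for th in (0,20,40,55,65,75):
        P,T=tool(lipc,d(psi),d(th),d(tau)); q,c=ik(P,T,q); out.append('%.0e'%c if c>1e-7 else 'ok')
    print(tau,psi,out,q.round(2))
E
python3 plan.py
```

```text
0 -4 ['ok', 'ok', 'ok', 'ok', 'ok', 'ok'] [0.16 0.48 1.48 0.35 2.45 1.91]
0 10 ['ok', 'ok', 'ok', 'ok', 'ok', 'ok'] [0.2  0.5  1.46 0.04 2.49 1.61]
0 22 ['ok', 'ok', 'ok', 'ok', 'ok', 'ok'] [ 0.24  0.51  1.45 -0.23  2.48  1.35]
0 40 ['ok', 'ok', 'ok', 'ok', 'ok', 'ok'] [ 0.29  0.49  1.47 -0.58  2.38  1.02]
0 65 ['ok', 'ok', 'ok', 'ok', 'ok', 'ok'] [ 0.36  0.44  1.54 -0.92  2.13  0.71]
0 90 ['ok', 'ok', 'ok', 'ok', 'ok', 'ok'] [ 0.41  0.36  1.65 -1.15  1.81  0.54]
17 -4 ['ok', 'ok', 'ok', 'ok', 'ok', 'ok'] [0.17 0.38 1.51 0.26 2.24 1.86]
17 10 ['3e-05', 'ok', 'ok', 'ok', 'ok', 'ok'] [0.2  0.39 1.49 0.03 2.27 1.61]
17 22 ['1e-03', 'ok', 'ok', 'ok', 'ok', 'ok'] [ 0.23  0.4   1.48 -0.17  2.26  1.38]
17 40 ['ok', 'ok', 'ok', 'ok', 'ok', 'ok'] [ 0.28  0.39  1.49 -0.44  2.18  1.08]
17 65 ['ok', 'ok', 'ok', 'ok', 'ok', 'ok'] [ 0.33  0.34  1.55 -0.72  1.97  0.74]
17 90 ['ok', 'ok', 'ok', 'ok', 'ok', 'ok'] [ 0.37  0.27  1.64 -0.92  1.68  0.48]
30 -4 ['ok', 'ok', 'ok', 'ok', 'ok', 'ok'] [0.18 0.28 1.55 0.2  2.07 1.85]
30 10 ['2e-02', 'ok', 'ok', 'ok', 'ok', 'ok'] [0.21 0.29 1.54 0.02 2.1  1.6 ]
30 22 ['3e-02', 'ok', 'ok', 'ok', 'ok', 'ok'] [ 0.23  0.3   1.53 -0.13  2.09  1.4 ]
30 40 ['6e-03', 'ok', 'ok', 'ok', 'ok', 'ok'] [ 0.26  0.29  1.54 -0.34  2.02  1.1 ]
30 65 ['ok', 'ok', 'ok', 'ok', 'ok', 'ok'] [ 0.3   0.26  1.58 -0.58  1.84  0.73]
30 90 ['ok', 'ok', 'ok', 'ok', 'ok', 'ok'] [ 0.32  0.2   1.64 -0.74  1.59  0.42]
```

jog_arm(targets="0 0 0 -3 6 0 1;0 0 0 -3 6 0 1;3 0 0 -3 6 0 1;3 1 -20 0 0 0 1;0 0 -25 0 0 0 1;0 0 0 0 0 0 1")

```text
time: 9.13
eef_pos: [0.5095, -0.2702, 0.1853]
tcp_rot: [0.981, 0.196, -0.01, 0.003]
contact_force: [-1.1, 0.7, -0.8]
opening: 1.001
```

```bash
cat > st.py <<'E'
from plan import *
from plant import *
def want(P,psi,th=0,tau=0,gx=-.09):
    pass
def delta(P,T):
    s=get_state(); r=R.from_quat(s['tcp_rot'])
    print('t',round(s['time'],2),'open',round(s['opening'],3),'F',np.round(s['contact_force'],1)); print('shift',((P-s['eef_pos'])*1000).round(1),'rot',np.rad2deg((T*r.inv()).as_rotvec()).round(2))
E
python3 - <<'E'
from st import *
lip=np.array([.5945,-.2304,.003])+rz(np.deg2rad(25.7)).apply([.1,0,.037])
P,T=tool(lip,np.deg2rad(25.7),0,0); print(P); delta(P,T)
from h import *
s=read_camera('side');cv2.imwrite('pics/s3.png',cv2.resize(s['pixels'][80:280,200:400],None,fx=3,fy=3))
t=read_camera('top')
for n in ['pan_grip','pan','pan_lip']:
    b=mark_of(n,s); print(n,[(x['uv'],x['p']) for x in b[:2]])
for X in (-.105,0,.1):
    print(proj(s,np.array([.5945,-.2304,.003])+rz(np.deg2rad(25.7)).apply([X,0,{-.105:.04,0:0,.1:.037}[X]])))
E
```

```text
[ 0.51340307 -0.26942932  0.0243    ]
t 9.13 open 1.001 F [-1.1  0.7 -0.8]
shift [   3.9    0.8 -161. ] rot [ 0.62 -1.05  3.1 ]
pan_grip [([333.2, 190.4], 0.79)]
pan [([296.3, 196.8], 0.77)]
pan_lip [([269.6, 189.9], 0.75)]
[330.25341033 189.28984731]
[298.00713752 197.89746072]
[268.43173022 188.03886139]
```

View pics/s3.png

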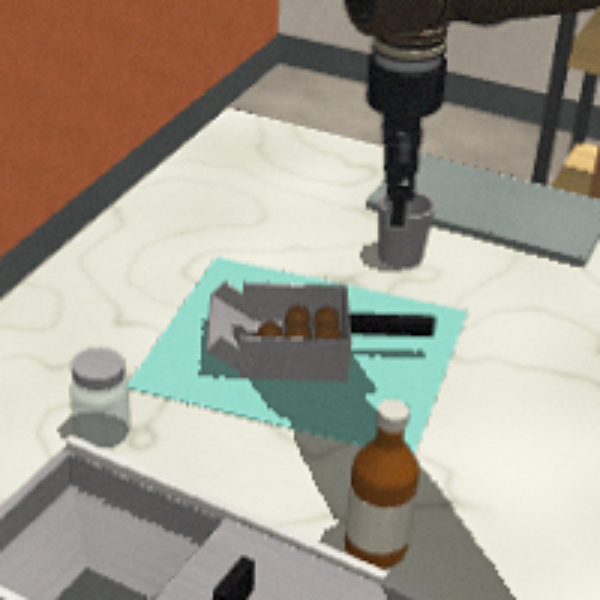

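jog_arm(targets="3 1 -30 0.6 -1 3 1;0 0 -35 0 0 0 1;0 0 -35 0 0 0 1;0 0 -25 0 0 0 1;0 0 -15 0 0 0 1;0 0 0 0 0 0 1")

```text
time: 9.88
eef_pos: [0.5198, -0.2789, 0.0623]
tcp_rot: [0.975, 0.22, 0.012, 0.015]
contact_force: [-0.5, 0.2, 0.6]
opening: 1.003
```

```bash
python3 - <<'E'
from st import *
lip=np.array([.5945,-.2304,.003])+rz(np.deg2rad(25.7)).apply([.1,0,.037])
P,T=tool(lip,np.deg2rad(25.7),0,0); delta(P,T)
E
```

```text
t 9.88 open 1.003 F [-0.5  0.2  0.6]
shift [ -6.4   9.5 -38. ] rot [1.34 1.77 0.26]
```

jog_arm(targets="-6 9 0 1.3 1.8 0.3 1;0 0 0 0 0 0 1;0 0 -18 0 0 0 1;0 0 0 0 0 0 1")

```text
time: 10.22
eef_pos: [0.5165, -0.2735, 0.0506]
tcp_rot: [0.975, 0.222, 0.002, 0.004]
contact_force: [-1.3, 0.0, -0.7]
opening: 1.0
```

```bash
python3 - <<'E'
from st import *
lip=np.array([.5945,-.2304,.003])+rz(np.deg2rad(25.7)).apply([.1,0,.037])
P,T=tool(lip,np.deg2rad(25.7),0,0); delta(P,T)
E
```

```text
t 10.22 open 1.0 F [-1.3  0.  -0.7]
shift [ -3.1   4.1 -26.3] rot [0.41 0.39 0.07]
```

jog_arm(targets="-3 4 -13 0.4 0.4 0 1;-1 1 -13 0 0 0 1;0 0 0 0 0 0 1")

```text
time: 10.47
eef_pos: [0.5159, -0.2715, 0.0295]
tcp_rot: [0.975, 0.221, 0.003, 0.004]
contact_force: [-0.9, 0.2, -0.1]
opening: 0.998
```

```bash
python3 - <<'E'
from st import *
lip=np.array([.5945,-.2304,.003])+rz(np.deg2rad(25.7)).apply([.1,0,.037])
P,T=tool(lip,np.deg2rad(25.7),0,0); delta(P,T)
E
```

```text
t 10.47 open 0.998 F [-0.9  0.2 -0.1]
shift [-2.5  2.  -5.2] rot [0.41 0.5  0.11]
```

jog_arm(targets="-3 2 -5 0.4 0.5 0 1;0 0 0 0 0 0 1;0 0 0 0 0 0 -1;0 0 0 0 0 0 -1;0 0 0 0 0 0 -1;0 0 0 0 0 0 -1;0 0 0 0 0 0 -1;0 0 0 0 0 0 -1;0 0 0 0 0 0 -1;0 0 0 0 0 0 -1", force=120)

```text
time: 11.3
eef_pos: [0.5151, -0.2713, 0.0288]
tcp_rot: [0.975, 0.221, 0.002, 0.002]
contact_force: [0.7, -0.3, -0.1]
opening: 0.141
```

jog_arm(targets="0 0 8 0 0 0 -1;0 0 12 0 0 0 -1;0 0 12 0 0 0 -1;0 0 8 0 0 0 -1;0 0 0 0 0 0 -1")

```text
time: 11.72
eef_pos: [0.5112, -0.2689, 0.0687]
tcp_rot: [0.975, 0.222, -0.002, -0.001]
contact_force: [1.0, -0.9, -3.2]
opening: 0.138
```

```bash
python3 - <<'E'
from h import *
s=read_camera('side');cv2.imwrite('pics/s4.png',cv2.resize(s['pixels'][80:280,200:400],None,fx=3,fy=3))
q=get_state();print(q['eef_pos'],q['tcp_rot'],q['contact_force'],q['opening'],q['time'])
E
```

```text
[ 0.51108941 -0.26887132  0.06816646] [ 0.97503462  0.22203879 -0.00227412 -0.00104494] [ 0.2508478  -0.0165015  -4.02887008] 0.13604708751896438 11.7667
```

View pics/s4.png

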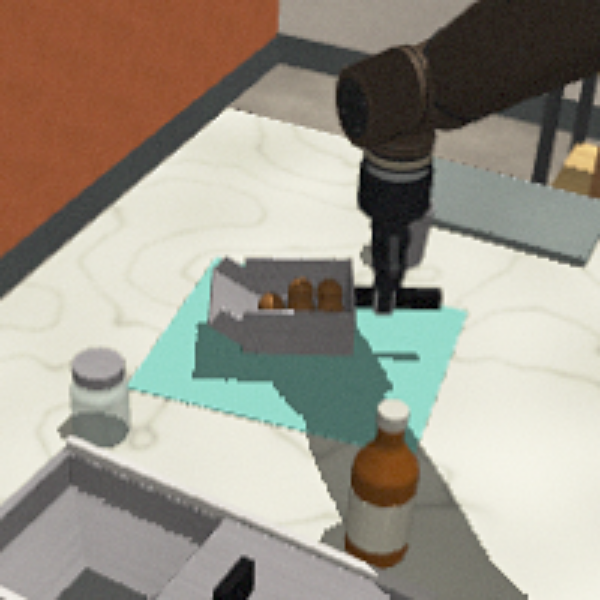

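```bash
cat > pour.py <<'E'
from st import *
d=np.deg2rad
def tool2(lip,psi,th,gx=-.0895,gz=.0445):
    Rp=rz(psi)*ry(th)
    g=lip+Rp.apply(np.array([gx,0,gz])-[.1,0,.037])
    Rt=Rp*R.from_matrix(np.array([[1,0,0],[0,-1,0],[0,0,-1]]).T)
    return g+Rt.apply([0,0,go]),Rt
def pose(th,lz,lx=-.045):
    return tool2(CR+rz(cy).apply([lx,0,lz]),cy,d(th))
if __name__=='__main__':
    q=get_state()['qpos'];P0=get_state()['eef_pos']
    for th,lz in [(0,.30),(0,.22),(10,.21),(20,.19),(30,.17),(40,.16),(50,.15),(60,.15),(70,.15),(78,.15)]:
        P,T=pose(th,lz); q2,c=ik(P,T,q); print(th,lz,P.round(4),((P-P0)*1000).round(),c<1e-7,q2.round(2),np.abs(q2-q).max().round(2)); q=q2;P0=P
    delta(*pose(0,.3))
E
python3 pour.py
```

```text
0 0.3 [0.3368 0.2393 0.2888] [-174.  508.  221.] True [ 0.37 -0.37  2.11 -0.    1.4   2.01] 1.54
0 0.22 [0.3368 0.2393 0.2088] [  0.   0. -80.] True [ 0.37 -0.31  2.21 -0.    1.24  2.01] 0.16
10 0.21 [0.3377 0.2393 0.2319] [ 1. -0. 23.] True [ 0.33 -0.23  2.11  0.07  1.42  1.95] 0.18
20 0.19 [0.3444 0.2389 0.2443] [ 7. -0. 12.] True [ 0.29 -0.13  2.03  0.12  1.58  1.91] 0.15
30 0.17 [0.3565 0.2381 0.2551] [12. -1. 11.] True [ 0.26 -0.02  1.93  0.16  1.73  1.88] 0.15
40 0.16 [0.3739 0.2369 0.2732] [17. -1. 18.] True [0.23 0.09 1.83 0.2  1.89 1.86] 0.16
50 0.15 [0.3958 0.2355 0.288 ] [22. -1. 15.] True [0.2  0.21 1.73 0.23 2.05 1.85] 0.16
60 0.15 [0.4217 0.2338 0.3085] [26. -2. 21.] True [0.18 0.32 1.62 0.27 2.21 1.86] 0.17
70 0.15 [0.4507 0.2319 0.3242] [29. -2. 16.] True [0.17 0.44 1.52 0.32 2.38 1.88] 0.16
78 0.15 [0.4756 0.2302 0.333 ] [25. -2.  9.] True [0.15 0.53 1.44 0.37 2.5  1.92] 0.12
t 11.77 open 0.136 F [ 0.3 -0.  -4. ]
shift [-174.3  508.2  220.6] rot [ -0.13  -0.26 -29.41]
```

jog_arm(targets="0 0 10 0 0 0 -1;0 2 20 0 0 0 -1;0 5 25 0 0 0 -1;-2 10 28 0 0 -1 -1;-3 14 28 0 0 -2 -1;-3 18 28 0 0 -2 -1;-3 20 28 0 0 -2 -1;-3 22 22 0 0 -2 -1;-3 25 15 0 0 -2 -1;-3 25 8 0 0 -2 -1")

```text
time: 12.6
eef_pos: [0.4829, -0.1227, 0.2875]
tcp_rot: [0.995, 0.101, -0.006, -0.007]
contact_force: [-0.1, 0.6, -4.2]
opening: 0.139
```

jog_arm(targets="-3 25 3 0 0 -2 -1;-3 25 0 0 0 -2 -1;-3 25 0 0 0 -2 -1;-4 25 0 0 0 -2 -1;-6 25 0 0 0 -2 -1;-8 25 0 0 0 -2 -1;-10 25 0 0 0 -2 -1;-12 25 0 0 0 -2 -1;-12 25 0 0 0 -2 -1;-12 22 0 0 0 -1 -1")

```text
time: 13.43
eef_pos: [0.4012, 0.1376, 0.2975]
tcp_rot: [0.997, -0.075, -0.004, -0.009]
contact_force: [0.8, 0.2, -2.4]
opening: 0.139
```

```bash
python3 - <<'E'
from pour import *
delta(*pose(0,.3)); print(get_state()['eef_pos'])
E
```

```text
t 13.43 open 0.139 F [ 0.8  0.2 -2.4]
shift [-64.4 101.7  -8.7] rot [-1.09 -0.42  4.84]
[0.40118457 0.13760245 0.29752668]
```

jog_arm(targets="-14 22 0 -0.3 -0.2 1 -1;-14 22 -2 -0.3 -0.2 1 -1;-14 20 -3 -0.3 0 1 -1;-11 17 -3 0 0 1 -1;-7 10 0 0 0 0.5 -1;-3 5 0 0 0 0 -1;0 0 0 0 0 0 -1")

```text
time: 14.02
eef_pos: [0.3262, 0.2421, 0.2895]
tcp_rot: [0.999, -0.031, -0.005, -0.005]
contact_force: [-0.4, -0.8, -3.4]
opening: 0.14
```

```bash
python3 - <<'E'
from pour import *
delta(*pose(0,.3));delta(*pose(10,.22))
from h import *
s=read_camera('side');cv2.imwrite('pics/s5.png',cv2.resize(s['pixels'][80:350,130:400],None,fx=2.2,fy=2.2))
E
```

```text
t 14.02 open 0.14 F [-0.4 -0.8 -3.4]
shift [10.6 -2.7 -0.7] rot [-0.62 -0.52 -0.15]
t 14.02 open 0.14 F [-0.4 -0.8 -3.4]
shift [ 11.6  -2.8 -47.6] rot [ 0.02  9.46 -0.1 ]
```

View pics/s5.png

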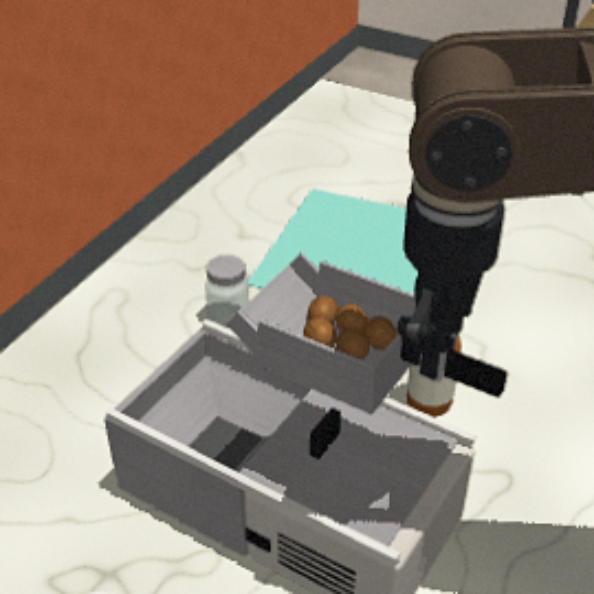

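jog_arm(targets="2 -1 -6 0.2 2 0 -1;2 -1 -6 0.2 2.5 0 -1;2 0 -6 0.2 2.5 0 -1;2 0 -6 0.2 2.5 0 -1;2 0 -6 0.2 2.5 0 -1;2 0 -6 0.2 2.5 0 -1;3 0 -5 0.2 2.5 0 -1;3 0 -4 0.2 2.5 0 -1")

```text
time: 14.73
eef_pos: [0.3521, 0.2333, 0.2433]
tcp_rot: [0.983, -0.038, -0.181, -0.016]
contact_force: [-0.2, -0.0, -3.6]
opening: 0.14
```

```bash
python3 - <<'E'
from pour import *
delta(*pose(20,.19));delta(*pose(35,.165))
E
```

```text
t 14.73 open 0.14 F [-0.2 -0.  -3.6]
shift [-7.7  5.5  1. ] rot [-1.08 -0.87  0.88]
t 14.73 open 0.14 F [-0.2 -0.  -3.6]
shift [12.5  4.2 21.2] rot [ 0.02 14.09  1.  ]
```

jog_arm(targets="1 2 3 0 2.3 0.3 -1;1 1 3 0 2.3 0.3 -1;2 1 3 0 2.3 0.3 -1;2 0 3 0 2.3 0 -1;3 0 4 0 2.3 0 -1;3 0 4 0 2.3 0 -1;0 0 0 0 0 0 -1")

```text
time: 15.32
eef_pos: [0.3762, 0.2282, 0.2567]
tcp_rot: [0.951, -0.042, -0.305, -0.012]
contact_force: [1.6, -0.7, -4.3]
opening: 0.144
```

```bash
python3 - <<'E'
from pour import *
delta(*pose(35,.165));delta(*pose(60,.15));
from h import *
s=read_camera('side');cv2.imwrite('pics/s6.png',cv2.resize(s['pixels'][80:350,130:400],None,fx=2.2,fy=2.2))
E
```

```text
t 15.32 open 0.144 F [ 1.6 -0.7 -4.3]
shift [-11.7   9.3   7.8] rot [ 0.1  -0.59  1.23]
t 15.32 open 0.144 F [ 1.6 -0.7 -4.3]
shift [45.4  5.6 51.8] rot [ 2.   24.33  1.18]
```

View pics/s6.png

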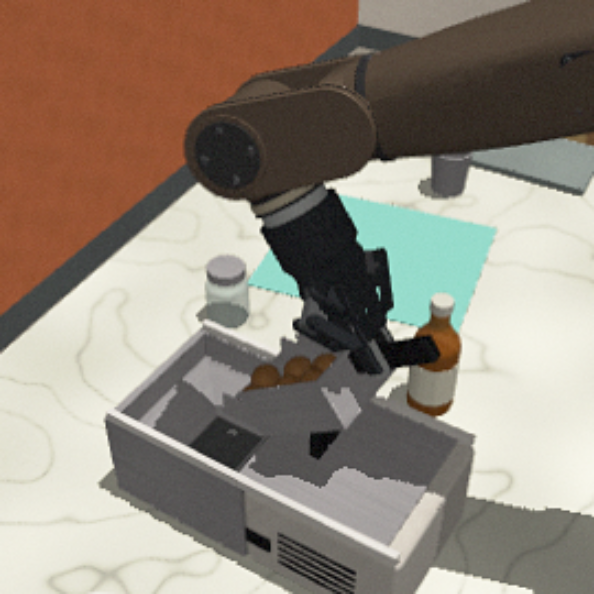

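jog_arm(targets="-3 5 5 0.2 1 0.3 -1;0 3 5 0.2 2.6 0.3 -1;4 1 6 0.2 2.6 0.2 -1;5 0 6 0.2 2.6 0.2 -1;5 0 6 0.2 2.6 0.2 -1;5 0 6 0.2 2.6 0 -1;5 0 6 0.2 2.6 0 -1;5 0 5 0.2 2.6 0 -1;5 0 5 0.2 2.6 0 -1;0 0 0 0 0 0 -1")

```text
time: 16.2
eef_pos: [0.4098, 0.2375, 0.3106]
tcp_rot: [0.876, -0.028, -0.481, -0.021]
contact_force: [0.3, -1.1, -3.1]
opening: 0.137
```

```bash
python3 - <<'E'
from pour import *
delta(*pose(60,.15));delta(*pose(75,.15));
from h import *
s=read_camera('side');cv2.imwrite('pics/s7.png',cv2.resize(s['pixels'][80:350,130:400],None,fx=2.2,fy=2.2))
E
```

```text
t 16.2 open 0.137 F [ 0.3 -1.1 -3.1]
shift [11.9 -3.7 -2.1] rot [-0.35  2.43  0.24]
t 16.2 open 0.137 F [ 0.3 -1.1 -3.1]
shift [56.4 -6.6 19.5] rot [ 0.67 17.39  0.31]
```

View pics/s7.png

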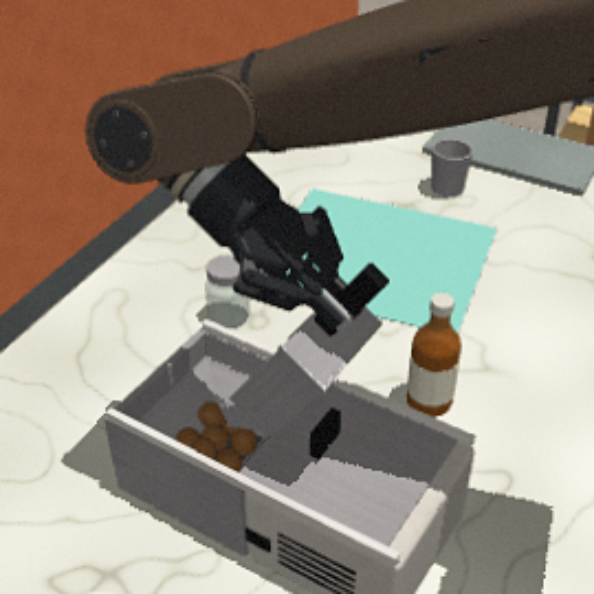

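jog_arm(targets="9 -1 3 0 3 0 -1;9 -1 3 0 3 0 -1;9 -1 3 0 3 0 -1;9 -1 3 0.2 3 0 -1;5 0 2 0.2 2 0 -1;0 0 0 0 0 0 -1;0 0 0 0 0 0 -1")

```text
time: 16.83
eef_pos: [0.4501, 0.235, 0.3271]
tcp_rot: [0.814, -0.027, -0.58, -0.021]
contact_force: [0.6, -0.3, -2.6]
opening: 0.138
```

```bash
python3 - <<'E'
from pour import *
delta(*pose(75,.15));
from h import *
s=read_camera('side');cv2.imwrite('pics/s8.png',cv2.resize(s['pixels'][220:320,170:290],None,fx=5,fy=5,interpolation=2))
E
```

```text
t 16.83 open 0.138 F [ 0.6 -0.3 -2.6]
shift [16.1 -4.2  3. ] rot [0.14 4.1  0.21]
```

View pics/s8.png

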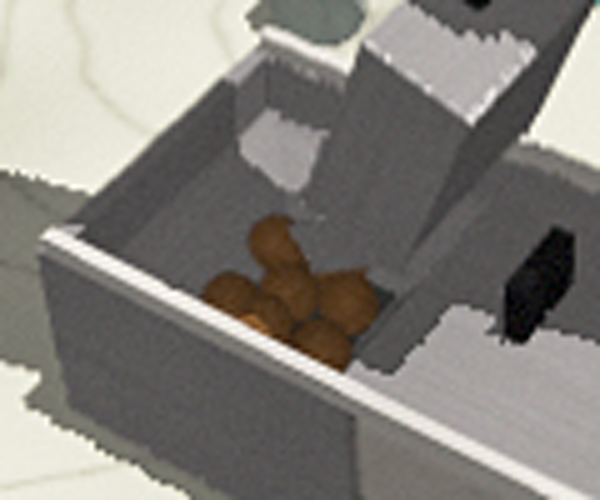

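jog_arm(targets="-5 0 25 -0.4 -5 0 -1;-12 0 25 -0.4 -6 0 -1;-12 0 10 -0.4 -6 0 -1;-12 0 0 -0.4 -6 0 -1;-12 0 0 -0.4 -6 0 -1;-10 0 0 -0.4 -6 0 -1;-8 0 0 -0.4 -6 0 -1;-6 0 0 -0.4 -6 0 -1;-4 0 -5 -0.4 -6 0 -1;-2 0 -5 -0.4 -6 0 -1")

```text
time: 17.72
eef_pos: [0.3584, 0.2341, 0.3787]
tcp_rot: [0.996, -0.033, -0.077, -0.007]
contact_force: [-1.2, -0.4, -3.6]
opening: 0.14
```

```bash
python3 - <<'E'
from pour import *
delta(*pose(0,.3))
from h import *
s=read_camera('side');cv2.imwrite('pics/s9.png',cv2.resize(s['pixels'][80:350,130:400],None,fx=2.2,fy=2.2))
cv2.imwrite('pics/s9c.png',cv2.resize(s['pixels'][220:320,170:290],None,fx=5,fy=5,interpolation=2))
print(get_state()['eef_pos'])
E
```

```text
t 17.72 open 0.14 F [-1.2 -0.4 -3.6]
shift [-21.6   5.3 -89.9] rot [-1.07 -8.86 -0.01]
[0.35595286 0.23450351 0.37937294]
```

View pics/s9.png

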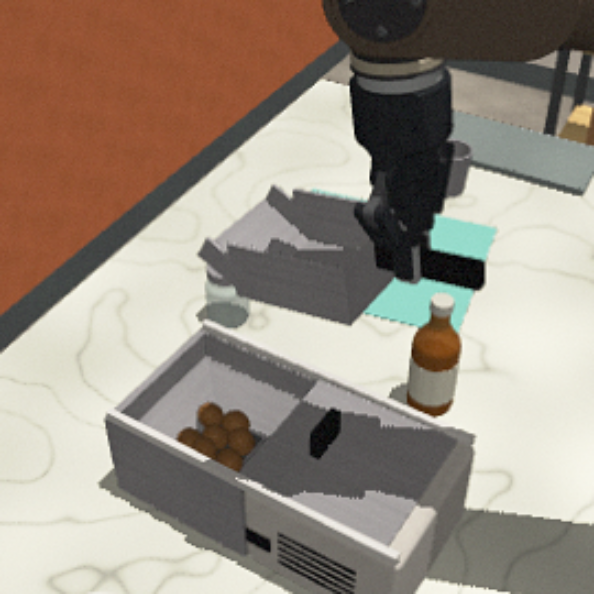

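View pics/s9c.png

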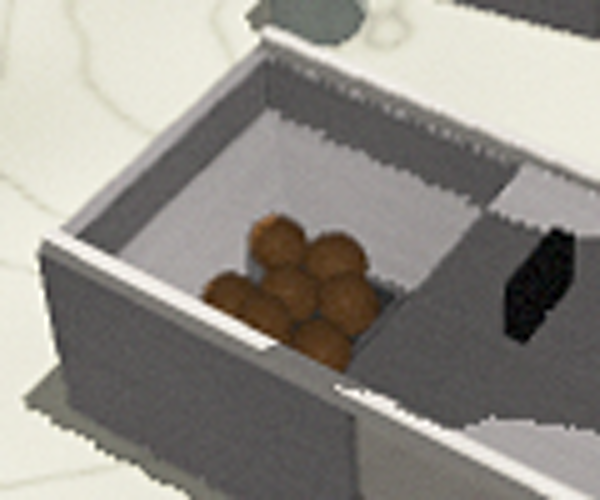

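jog_arm(targets="5 -12 -10 -0.4 -4 0 -1;10 -25 -10 -0.4 -4 1 -1;14 -30 -8 0 -1 3 -1;14 -33 -8 0 0 3 -1;13 -35 -8 0 0 3 -1;12 -36 -8 0 0 3 -1;12 -36 -8 0 0 3 -1;11 -36 -8 0 0 3 -1;11 -36 -8 0 0 3 -1;10 -36 -6 0 0 3 -1")

```text
time: 18.6
eef_pos: [0.4523, -0.0842, 0.2984]
tcp_rot: [0.978, 0.208, 0.001, -0.009]
contact_force: [0.6, 0.3, -2.7]
opening: 0.144
```

```bash
cat > place.py <<'E'
from pour import *
def place(z=.003,c=(.5945,-.2304),h=25.7):
    lip=np.array([c[0],c[1],z])+rz(d(h)).apply([.1,0,.037])
    return tool2(lip,d(h),0)
if __name__=='__main__': delta(*place()); print(get_state()['eef_pos'])
E
python3 place.py
```

```text
t 18.6 open 0.144 F [ 0.6  0.3 -2.7]
shift [  61.5 -185.1 -269.6] rot [-1.06 -0.12  1.64]
[ 0.45230576 -0.08415785  0.29837481]
```

jog_arm(targets="11 -36 -8 -0.3 0 0.5 -1;11 -36 -15 -0.3 0 0.5 -1;11 -36 -20 -0.3 0 0 -1;11 -34 -25 0 0 0 -1;8 -22 -28 0 0 0 -1;4 -10 -28 0 0 0 -1;0 0 -20 0 0 0 -1;0 0 -10 0 0 0 -1;0 0 0 0 0 0 -1")

```text
time: 19.35
eef_pos: [0.5004, -0.2672, 0.1409]
tcp_rot: [0.977, 0.215, -0.007, -0.006]
contact_force: [0.0, 0.1, -2.0]
opening: 0.139
```

```bash
python3 place.py
```

```text
t 19.35 open 0.139 F [ 0.   0.1 -2. ]
shift [  13.5   -2.  -112.1] rot [-0.54 -0.89  0.91]
[ 0.50039366 -0.26721794  0.1408943 ]
```

jog_arm(targets="6 0 -15 -0.5 -0.9 0.5 -1;6 0 -20 0 0 0 -1;0 0 -20 0 0 0 -1;0 0 -15 0 0 0 -1;0 0 -10 0 0 0 -1;0 0 0 0 0 0 -1")

```text
time: 19.85
eef_pos: [0.5151, -0.2653, 0.0674]
tcp_rot: [0.975, 0.222, 0.003, 0.002]
contact_force: [-1.5, -0.5, -2.6]
opening: 0.139
```

```bash
python3 place.py; python3 - <<'E'
from h import *
s=read_camera('side');cv2.imwrite('pics/s10.png',cv2.resize(s['pixels'][80:280,200:400],None,fx=3,fy=3))
E
```

```text
t 19.85 open 0.139 F [-1.5 -0.5 -2.6]
shift [ -1.3  -3.9 -38.6] rot [0.17 0.35 0.08]
[ 0.51513852 -0.26527578  0.06743271]
```

View pics/s10.png

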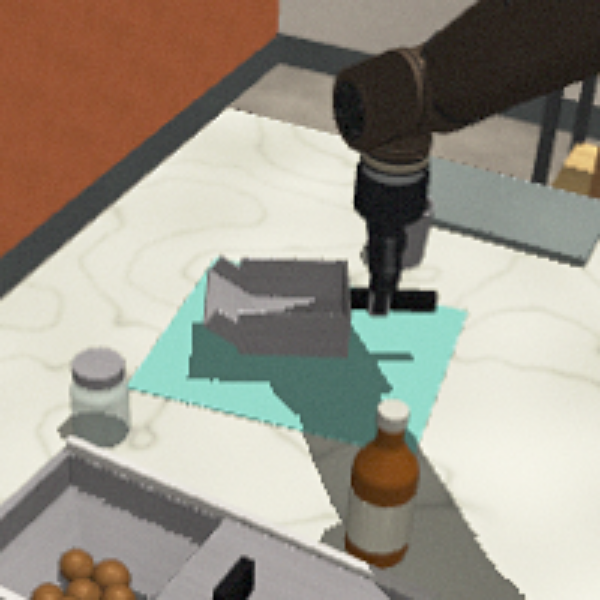

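jog_arm(targets="-1 -3 -12 0.2 0.3 0 -1;0 0 -12 0 0 0 -1;0 0 -6 0 0 0 -1;0 0 -3 0 0 0 -1;0 0 0 0 0 0 -1")

```text
time: 20.32
eef_pos: [0.5177, -0.2707, 0.0382]
tcp_rot: [0.975, 0.222, 0.004, 0.004]
contact_force: [0.1, -0.2, -3.6]
opening: 0.139
```

```bash
python3 place.py
```

```text
t 20.32 open 0.139 F [ 0.1 -0.2 -3.6]
shift [-3.8  1.5 -9.4] rot [0.32 0.53 0.03]
[ 0.51767721 -0.2707081   0.03822389]
```

jog_arm(targets="-3 1 -5 0.3 0.5 0 -1;0 0 -3 0 0 0 -1;0 0 -2 0 0 0 -1;0 0 -1 0 0 0 -1")

```text
time: 20.65
eef_pos: [0.5153, -0.2705, 0.0287]
tcp_rot: [0.975, 0.222, 0.0, 0.0]
contact_force: [-3.3, 3.5, 7.5]
opening: 0.137
```

```bash
python3 place.py
```

```text
t 20.65 open 0.137 F [-3.3  3.5  7.5]
shift [-1.5  1.3  0.1] rot [0.03 0.05 0.04]
[ 0.51533494 -0.27053083  0.02873482]
```

jog_arm(targets="0 0 0 0 0 0 1;0 0 0 0 0 0 1;0 0 0 0 0 0 1;0 0 0 0 0 0 1;0 0 0 0 0 0 1;0 0 15 0 0 0 1;0 0 30 0 0 0 1;0 0 35 0 0 0 1;0 0 40 0 0 0 1;0 0 40 0 0 0 1")

```text
time: 21.48
eef_pos: [0.511, -0.267, 0.1848]
tcp_rot: [0.975, 0.221, -0.004, -0.006]
contact_force: [0.2, 0.3, 0.5]
opening: 1.0
```

```bash
python3 - <<'E'
from st import *
from h import *
s=read_camera('side');cv2.imwrite('pics/s11.png',cv2.resize(s['pixels'][80:280,200:400],None,fx=3,fy=3))
g=CR+rz(cy).apply([-.135,0,.138]); delta(g,rz(cy)*R.from_matrix(np.array([[0,1,0],[1,0,0],[0,0,-1]]))); print(get_state()['eef_pos'])
E
```

```text
t 21.53 open 1.002 F [ 3.9 -1.3  5.6]
shift [-79.1 502.8 -57.3] rot [-0.1   0.1  60.69]
[ 0.51522749 -0.26997712  0.195329  ]
```

View pics/s11.png

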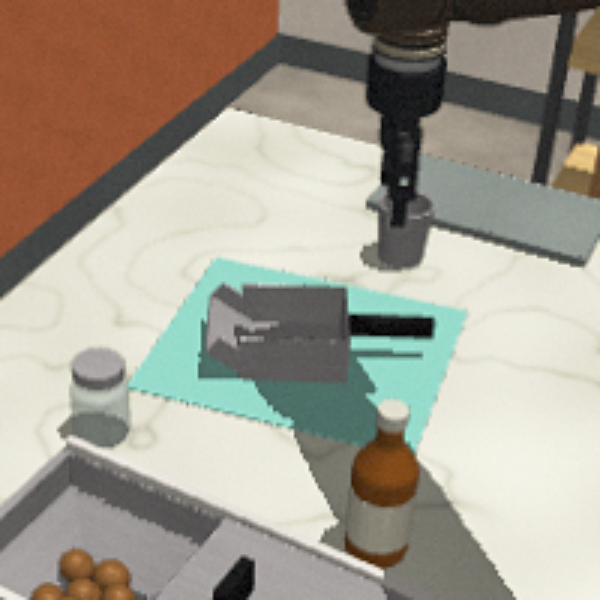

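jog_arm(targets="-3 20 25 0 0 4 1;-5 35 25 0 0 7 1;-5 38 15 0 0 7 1;-5 38 5 0 0 7 1;-5 38 0 0 0 7 1;-5 38 0 0 0 7 1;-5 38 0 0 0 7 1;-5 38 0 0 0 7 1;-5 38 0 0 0 5 1;-5 38 0 0 0 0 1")

```text
time: 22.37
eef_pos: [0.4677, 0.0941, 0.2791]
tcp_rot: [0.737, 0.676, 0.013, 0.009]
contact_force: [0.5, 1.0, 0.7]
opening: 0.998
```

jog_arm(targets="-6 38 0 0 0 0 1;-6 38 0 0 0 0 1;-6 30 -10 0 0 0 1;-5 20 -10 0 0 0 1;0 0 0 0 0 0 1")

```text
time: 22.78
eef_pos: [0.4412, 0.2324, 0.2602]
tcp_rot: [0.734, 0.679, 0.017, 0.01]
contact_force: [-0.4, 0.5, -0.2]
opening: 1.001
```

```bash
cat > tab.py <<'E'
from st import *
import sys
g=np.array([.4359,.2342,.138]); delta(g,rz(cy)*R.from_matrix(np.array([[0,1,0],[1,0,0],[0,0,-1]]))); print(get_state()['eef_pos'])
E
python3 tab.py
```

```text
t 22.78 open 1.001 F [-0.4  0.5 -0.2]
shift [  -5.3    1.8 -122.2] rot [-0.51  2.15  0.73]
[0.44120909 0.23236221 0.26015996]
```

jog_arm(targets="-5 1 -20 -0.5 2.1 0.7 1;0 0 -25 0 0 0 1;0 0 -20 0 0 0 1;0 0 0 0 0 0 1")

```text
time: 23.12
eef_pos: [0.4369, 0.2344, 0.1955]
tcp_rot: [0.728, 0.685, 0.003, 0.002]
contact_force: [0.4, -0.7, -0.8]
opening: 0.999
```

```bash
python3 tab.py
```

```text
t 23.12 open 0.999 F [ 0.4 -0.7 -0.8]
shift [ -1.   -0.2 -57.5] rot [-0.04  0.36 -0.3 ]
[0.43691318 0.23436767 0.1955462 ]
```

jog_arm(targets="-1 0 -20 0 0.4 -0.3 1;0 0 -20 0 0 0 1;0 0 -9 0 0 0 1;0 0 0 0 0 0 1")

```text
time: 23.45
eef_pos: [0.4389, 0.2325, 0.1489]
tcp_rot: [0.731, 0.683, 0.002, 0.001]
contact_force: [-0.1, -0.3, -0.5]
opening: 1.001
```

```bash
python3 tab.py
```

```text
t 23.45 open 1.001 F [-0.1 -0.3 -0.5]
shift [ -3.    1.7 -10.9] rot [-0.07  0.27  0.15]
[0.43891537 0.23253824 0.14889774]
```

jog_arm(targets="-3 1.5 -10 0 0.3 0 1;0 0 0 0 0 0 1;0 0 0 0 0 0 -1;0 0 0 0 0 0 -1;0 0 0 0 0 0 -1;0 0 0 0 0 0 -1;0 0 0 0 0 0 -1;0 0 0 0 0 0 -1;0 0 0 0 0 0 -1;0 0 0 0 0 0 -1", force=30)

```text
time: 24.28
eef_pos: [0.4396, 0.2345, 0.145]
tcp_rot: [0.731, 0.682, 0.004, 0.002]
contact_force: [-0.0, 0.9, -0.5]
opening: 0.131
```

jog_arm(targets="10 -0.6 -2 0 0 0 -1;20 -1.3 -1 0 0 0 -1;20 -1.3 0 0 0 0 -1;20 -1.3 0 0 0 0 -1;20 -1.3 0 0 0 0 -1;20 -1.3 0 0 0 0 -1;20 -1.3 0 0 0 0 -1;15 -1 0 0 0 0 -1;10 -0.6 0 0 0 0 -1;0 0 0 0 0 0 -1")

```text
time: 25.12
eef_pos: [0.5999, 0.2239, 0.1451]
tcp_rot: [0.731, 0.683, 0.001, -0.001]
contact_force: [0.6, 1.2, 0.7]
opening: 0.131
```

jog_arm(targets="4 -0.3 0 0 0 0 -1;4 -0.3 0 0 0 0 -1;3 0 0 0 0 0 -1;0 0 0 0 0 0 -1")

```text
time: 25.45
eef_pos: [0.5997, 0.2239, 0.1451]
tcp_rot: [0.73, 0.683, -0.013, -0.011]
contact_force: [1.8, -0.1, -1.5]
opening: 0.135
```

jog_arm(targets="0 0 0 0 0 0 1;0 0 0 0 0 0 1;0 0 0 0 0 0 1;0 0 0 0 0 0 1;0 0 0 0 0 0 1;0 0 25 0 0 0 1;0 0 35 0 0 0 1;-10 -20 40 0 0 0 1;-20 -38 20 0 0 0 1;-20 -38 0 0 0 0 1")

```text
time: 26.28
eef_pos: [0.548, 0.1345, 0.2602]
tcp_rot: [0.727, 0.686, -0.016, -0.014]
contact_force: [1.0, -0.7, 0.2]
opening: 0.999
```

jog_arm(targets="-10 -40 0 0 0 0 1;-10 -40 0 0 0 0 1;0 -40 0 0 0 0 1;0 -40 0 0 0 0 1;0 -40 0 0 0 0 1;0 -30 0 0 0 0 1;0 0 0 0 0 0 1")

```text
time: 26.87
eef_pos: [0.5232, -0.1087, 0.2666]
tcp_rot: [0.728, 0.686, -0.013, -0.008]
contact_force: [-0.6, 0.5, 0.2]
opening: 1.0
```

```bash
python3 - <<'E'
from h import *
s=read_camera('side');cv2.imwrite('pics/s12.png',s['pixels'])
t=read_camera('top');cv2.imwrite('pics/t12.png',t['pixels'])
print(get_state()['eef_pos'],get_state()['time'],get_state()['dq'].round(3))
for n in ['oil','jar','bowl','cup','pan','pan_lip','cover_grip']:
    a=mark_of(n,t);b=mark_of(n,s)
    print(n,[(np.round(x['uv']),round(x['p'],2)) for x in a[:1]],[(np.round(x['uv']),round(x['p'],2)) for x in b[:1]])
E
```

```text
[ 0.52329939 -0.10500144  0.2663723 ] 26.9667 [ 0.048 -0.005  0.01   0.01   0.003  0.005]
oil [(array([285., 275.]), 0.6)] [(array([323., 263.]), 0.83)]
jar [(array([292., 169.]), 0.62)] [(array([231., 222.]), 0.62)]
bowl [] [(array([175., 380.]), 0.73)]
cup [(array([460., 224.]), 0.67)] [(array([332., 164.]), 0.64)]
pan [(array([370., 212.]), 0.67)] [(array([298., 199.]), 0.82)]
pan_lip [(array([354., 179.]), 0.83)] [(array([271., 189.]), 0.87)]
cover_grip [(array([193., 204.]), 0.64)] [(array([221., 248.]), 0.95)]
```

View pics/s12.png

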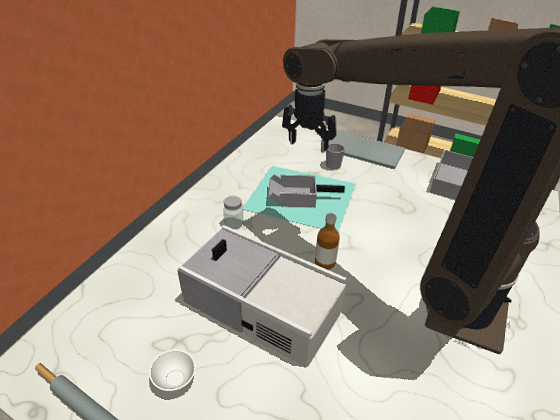

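View pics/t12.png

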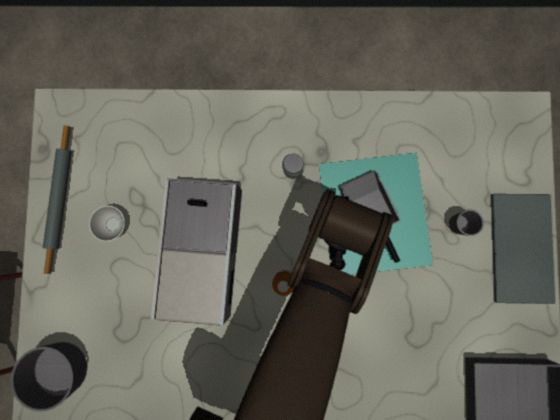

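```bash
python3 - <<'E'
import cv2,numpy as np
for f in ['t0','t12']:
    g=cv2.imread(f'pics/{f}.png').max(2)[195:215,182:215]; r,c=np.where(g<50); print(f,c.mean()+182,r.mean()+195,len(r))
for f in ['s0','s12']:
    g=cv2.imread(f'pics/{f}.png').max(2)[236:264,208:234]; r,c=np.where(g<50); print(f,c.mean()+208,r.mean()+236,len(r))
E
```

```text
t0 196.7265625 204.2421875 128
t12 196.67567567567568 202.33333333333334 111
s0 220.7087912087912 250.26923076923077 182
s12 218.93604651162792 249.5581395348837 172
```

```bash
python3 -c "
from plant import *
print(sign_off())"
```

```text
the job is handed in; nothing more can be done
None
```

The job is done and handed in at about 27 s of the 72 s allowed; no verdict was reported.

- **Cover open:** I dragged the cover about 164 mm by its tab, and the picture showed it fully open.
- **Pour:** I picked the pan up by the handle and tipped it to about 71° over the hopper. Afterwards I counted seven walnuts in the hopper, and the pan looked empty.
- **Pan back:** I set the pan back upright on the mat within a few millimetres of where it started, then released it.
- **Cover shut:** I dragged the cover forward until it stopped moving.

**Last checks:**
- **Tab:** in the final picture it sits about 2 pixels (roughly 4–5 mm) further shut than at the start. I read that as the cover being at its end stop and not quite shut at the start.
- **Bystanders:** the networks place the oil bottle, jar and cup within 3 pixels of their starting marks in both cameras. The top camera's network missed the bowl, but it stands in its old place in both pictures and the side camera's mark agrees within 3 pixels.
- **Arm:** the gripper was open and clear of everything at hand-in. The arm was still settling slightly, at 0.05 rad/s on the base joint.

The second grip on the tab was about 7 mm higher than planned, but it held through the slide.

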